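# Drop the soap from the trap hopper and bolt it shut

## Task

Swing the red-handled lever of the wooden hopper towards its tray so that the trap-door bottom opens and the pink soap bar drops into the tray below; do not touch the soap yourself. Then swing the lever all the way back so that the trap is shut, and push the black-knobbed bolt fully home across the lever to latch it.

Things in the scene. Friction and masses are not known exactly. Their poses are not given: they have to be found in the camera images.
- hopper: Wooden trap hopper fixed to the table, 252 x 126 mm, walls 190 mm high. Origin: on the table below the middle of the trap's hinge axis; z up, -x towards its open tray (near the robot), -y the lever's side. Tray: floor at z 10 mm, x -170 to 52, y -53 to 53 (also under the hopper), lip 45 mm high. Hopper mouth: x -75 to -8, y -53 to 53, open above. Walls 10 mm thick or less.
- trap (a joint): Trap-door bottom and its lever, one rigid part hinged along the hopper's y at x 0, z 140 mm. 0 = shut, 1.4 rad = fully open (stops at both). A stiff hinge (about 2.5 N at the grip) leaves it where it is put, even under the soap, which slides off at 0.5 to 1.2 rad. At value q the red grip bar's axis is at hopper x = 105*sin(0.75-q), z = 140+105*cos(0.75-q) mm.
- trap_grip (a point): Point to grip on the red round bar at the end of the steel lever: on the bar's axis, at hopper y -105 mm. The bar is 14 mm thick, runs along the hopper's y from -66 to -128 mm and does not spin on the lever; the lever is at y -66 to -76. Shut, it leans away from the tray (x 72, z 217 mm); fully open, towards the tray (x -64, z 224). This frame turns with the lever.
- bolt (a joint): Brass slide bolt on the shelf behind the hopper, sliding along the hopper's -y. 0 = drawn (it starts within 6 mm of this), 0.040 m = fully home (stops at both). It slides with about 2 N and stays where it is left. Home, its rod lies in front of the shut lever and blocks it; it can pass only with the trap within 0.17 rad of shut.
- bolt_knob (a point): Middle of the grip of the bolt's upright black knob: hopper x 29, y 36 minus the bolt's travel, z 240 mm. The grip is 16 mm thick, from z 218 to 254 mm, with nothing near it above z 213 mm.
- soap: Pink soap bar in a paper band, 53 x 78 x 25 mm, about 0.11 kg; origin at the centre of its underside, z up, long side along its y. It starts inside the hopper on the shut trap, near hopper x -42, y 0, z 140 mm.
Things that resemble listed ones, but are neither listed nor needed, are in the scene too. Leave any orange or turquoise look-alike of the soap alone.

How it is judged:
By the outcome, as a careful person would: the job done as asked, in the order asked, and still so for the second after the job is handed in, with the robot touching nothing.
It also fails if it takes over 48 s, if anything falls off the work surface, if the arm or the gripper's body presses on something with over 40 N, if the wrist force passes 120 N, or if a joint passes its speed limit or range.

## Robot

A 6-joint arm with a two-finger parallel gripper is mounted at the origin on a cart in front of the work surface, level with it; the furniture and walls round the work are solid. World frame = base frame: x ahead of the robot, y to its left, z up, the work surface at z = 0. Lengths are in m, angles in rad, forces in N, time in s.
With the tool pointing down it reaches from about 0.375 to 0.975 m from the base axis. Payload 3.8 kg.
Tool frame: the origin (TCP) lies on the centre line of the jaws, within the pads' length; the fingertips stand 17 mm ahead of it and the grasp point (between the pads) lies 2 mm behind it (bot.tip_extent is the distance from the TCP to the fingertips, in m); z points along the fingers, y is the line along which they close (so a half turn about z gives the same grasp; the last joint's range is limited). The gripper opens to 85 mm and grips with 20 to 120 N. Pads are 22 mm wide; open, the fingers measure 114 mm over their backs; the gripper's body (76 mm by 85 mm) begins 54 mm behind the grasp point. The pads swing forward as they close: fully open they stand 13 mm farther back than shut.
Start: joints at [1.076, 0.264, 1.604, -0, 1.274, -0.037], TCP at [0.298, 0.605, 0.248] pointing down, gripper open.
Joint ranges: [-2.63, 2.63], [-0.94, 2.18], [0.31, 2.57], [-1.31, 4.45], [0, 2.66], [-2.55, 2.55]. Speed limits (rad/s): [2.57, 2.57, 3.14, 3.14, 3.14, 3.14].

## Interface

Orientations are given as a rotation vector (axis times angle).
In Python, from workcell import readout, read_camera, finish_job, bot gives the robot as it stands.
- The arm moves only by the tool jog_arm, never from a script. Its argument "deltas" is one flat list of numbers, 7 for each row, row after row: the shift along the tool's x, y, z in m, then the turn, a rotation vector about the tool's x, y, z in degrees, then the gripper command: -1 is shut, 1 is fully open, values between are in proportion. A call has 1 to 8 rows; each row is the pose to reach, as a shift and turn from the pose commanded when the call began, along the tool's axes at that moment; what a row does not reach only later rows make up. A row lasts 1/10 s, in which the tool goes at most 50 mm and 8.59 degrees, less where a joint would pass 70% of its speed; a pose out of reach is approached as far as the arm can. A call with a gripper value outside its range is refused whole. The fingers move at their own pace and stop on an object; "squeeze" is the grip in N (left out, the last holds). Time passes only in rows, so rows that repeat a pose let the fingers close. It gives the time, the measured TCP pose, the force, the opening and the grip force at its end, in the units of the state.
- readout.read_state(): the state, without advancing time (a new reading comes with each control period).
- read_camera(name): name is "scene" or "top"; returns a dict with "color" (480x640x3 uint8, blue, green, red), "fx", "fy", "cx", "cy" (pixels), "dist" ([k1, k2, p1, p2, k3] as OpenCV has them; the pictures are not rectified), "origin" and "attitude" of the camera in the world. Camera axes: x right, y down, z forward; pixel columns grow to the right and rows downward; lengths in m; the calibration is good to about 2 mm. A picture is of the moment at which its call begins. There is no depth.
- finish_job(): hands the job in; it is judged then, once.
The state is a dict: "time": time; "q": joint angles; "joint_vel": joint speeds; "joint_torque": joint torques, N m; "tool_pos": TCP position; "tcp_rot": TCP orientation; "wrist_force": force on the tool from outside, world axes, zero at the start; "torque": the same for the moment, N m; "width": opening from 0.0 (shut) to 1.0 (fully open); "grip_force": force on a finger pad.
Only numpy, scipy, OpenCV 4.12 (cv2) and the standard library are available. Lean on these libraries where they do the work, as an engineer would, in place of code of your own. Each camera call takes 0.05 s, during which the arm holds its last target. There are 200 camera calls.

## Working session

There is one attempt and no reset: what is moved stays moved. The work goes in short steps, Python scripts to look and compute and a tool call to move; the robot and the scene stay as the last step left them, time stands still between calls to the robot, and variables do not carry over. Pictures are saved under pics/ and viewed, at most 10 in all, crops included, and the job is handed in when it is done.

Besides the shell and the picture viewer there is one more tool, called in YAML: its name, and indented under it one key for each argument. jog_arm: Moves the arm, as the interface text tells. Its arguments: {"type":"object","properties":{"deltas":{"type":"array"},"squeeze":{"type":"number"}},"required":["deltas"]}

```bash
mkdir -p pics; ls; python3 - <<'E'
from workcell import readout, read_camera, bot
import cv2
for n in("scene","top"):
    c=read_camera(n); cv2.imwrite(f"pics/{n}0.png",c["color"])
    print(n,{k:v for k,v in c.items() if k!="color"})
print(readout.read_state())
E
```

```text
pics
scene {'fx': 433.0729489259063, 'fy': 433.0729489259063, 'cx': 321.6126124728525, 'cy': 247.42298373542246, 'dist': array([-0.08202855,  0.        ,  0.        ,  0.        ,  0.        ]), 'origin': array([ 0.15300143, -0.40900635,  0.78436767]), 'attitude': array([-2.24186984,  0.9706173 , -0.37613568])}
top {'fx': 458.93427745505494, 'fy': 458.93427745505494, 'cx': 314.69936679364747, 'cy': 238.21100271328982, 'dist': array([-0.0107068,  0.       ,  0.       ,  0.       ,  0.       ]), 'origin': array([ 0.42992895, -0.05039326,  0.98468357]), 'attitude': array([-2.12517096,  2.16310867, -0.12518263])}
{'time': 0.1, 'q': array([ 1.07607557e+00,  2.64722540e-01,  1.60525273e+00,  2.49495092e-05,
        1.27372020e+00, -3.69408480e-02]), 'joint_vel': array([ 7.84097880e-04, -1.03934838e-03, -3.10390454e-03, -4.62064890e-04,
       -1.37406911e-04,  7.33876677e-05]), 'joint_torque': array([ 7.51614753e-04, -5.16710365e+01, -3.68589842e+01, -1.76336389e-04,
        6.43120075e-03, -1.72340742e-05]), 'tool_pos': array([0.29803729, 0.60492719, 0.2470481 ]), 'tcp_rot': array([-0.71269687, -3.05909173,  0.00317665]), 'wrist_force': array([-1.04106157,  0.20023083,  0.28383208]), 'torque': array([-0.00776488, -0.01060759, -0.00245171]), 'grip_force': 0.0, 'width': 1.0008510860656257}
```

View pics/scene0.png

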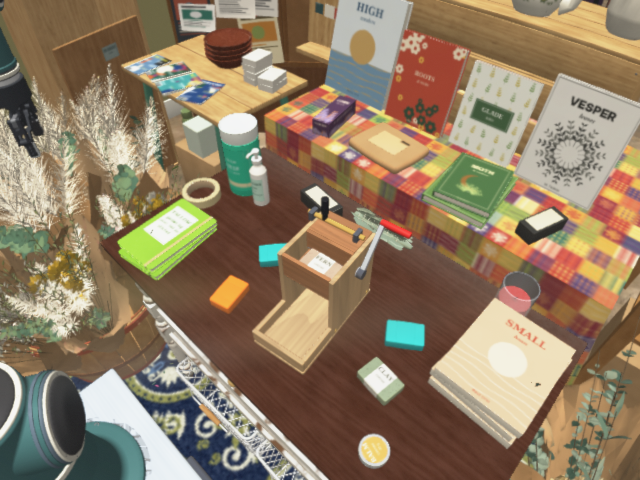

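View pics/top0.png

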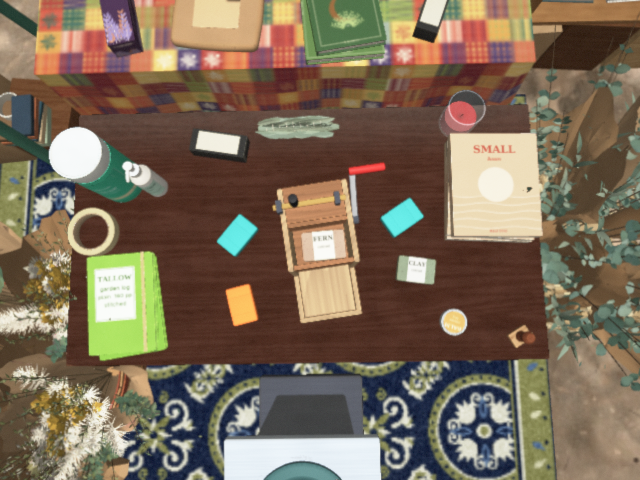

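The scene view shows the hopper near (315,290), with the red bar at (395,228) and the knob at (324,205). In the top view the hopper spans (277..360, 180..322), with the red bar at (350..385,168) and the knob at (293,200). I'll enlarge both.

```bash
python3 - <<'E'
import cv2
a=cv2.imread("pics/top0.png")[150:330,260:400]; cv2.imwrite("pics/topc.png",cv2.resize(a,None,fx=3.3,fy=3.3,interpolation=2))
a=cv2.imread("pics/scene0.png")[185:375,245:425]; cv2.imwrite("pics/scenec.png",cv2.resize(a,None,fx=3,fy=3,interpolation=2))
E
```

```text
(no output)
```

View pics/topc.png

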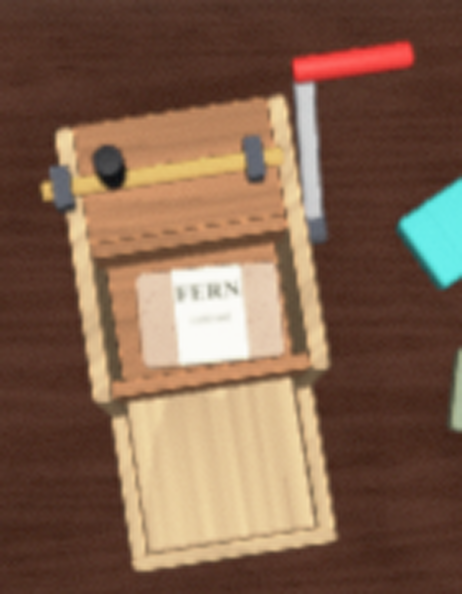

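View pics/scenec.png

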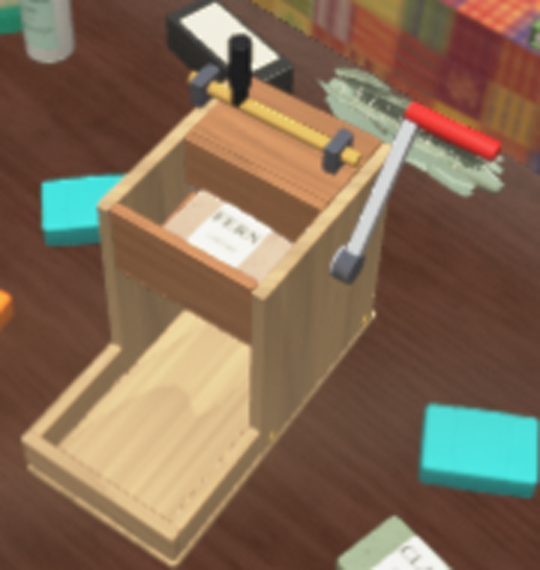

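The crops give these positions:

| Feature | Top crop | Scene crop |
|---|---|---|
| Bar ends | (295,69), (412,54) | (410,110), (497,150) |
| Knob top | (107,153) | (240,38) |
| Lip front corners | (139,570), (337,538) | (25,440), (178,543) |
| Wall-top corners | (58,130), (283,97), (100,403), (325,368) | (103,205), (262,295) |

Next I'll fit x, y and yaw.

```bash
cat > h.py <<'E'
import numpy as np, cv2
from scipy.spatial.transform import Rotation as R
def proj(c,P):
    A=R.from_rotvec(c["attitude"]).as_matrix()  # camera axes in world
    K=np.array([[c["fx"],0,c["cx"]],[0,c["fy"],c["cy"]],[0,0,1.]])
    return cv2.projectPoints((np.atleast_2d(P)-c["origin"])@A,np.zeros(3),np.zeros(3),K,c["dist"])[0][:,0]
def world(h,p):  # h = x,y,yaw ; p hopper coordinates in m
    return np.atleast_2d(p)@R.from_rotvec([0,0,h[2]]).as_matrix().T+[h[0],h[1],0]
E
python3 - <<'E'
from h import *
from workcell import read_camera
from scipy.optimize import least_squares
ct,cs=read_camera("top"),read_camera("scene")
T=[(72,-66,217,295,69),(72,-128,217,412,54),(29,33,254,107,153),(-180,63,45,139,570),(-180,-63,45,337,538),(72,63,190,58,130),(72,-63,190,283,97),(-85,63,190,100,403),(-85,-63,190,325,368)]
S=[(72,-66,217,410,110),(72,-128,217,497,150),(29,33,254,240,38),(-180,63,45,25,440),(-180,-63,45,178,543),(-85,63,190,103,205),(-85,-63,190,262,295)]
T,S=np.array(T,float),np.array(S,float)
T[:,3:]=T[:,3:]/3.3+[260,150]; S[:,3:]=S[:,3:]/3+[245,185]
def res(h): return np.r_[proj(ct,world(h,T[:,:3]/1e3))-T[:,3:],proj(cs,world(h,S[:,:3]/1e3))-S[:,3:]]
f=least_squares(lambda h:res(h).ravel(),[0.5,-.05,0],loss="soft_l1"); print(f.x.round(4)); print(res(f.x).round(1).tolist())
h=f.x; np.save("hop.npy",h)
for q in (0,.7,1.4): print(q,world(h,[.105*np.sin(.75-q),-.105,.14+.105*np.cos(.75-q)]).round(4))
print("knob",world(h,[.029,.036,.24]).round(4))
E
```

```text
[ 0.5707 -0.043   0.1404]
[[-0.8, -1.3], [-0.7, -2.4], [1.7, 1.7], [-0.6, 0.6], [1.0, 0.5], [-1.5, -4.1], [0.3, -5.2], [-1.1, 0.5], [2.6, -0.4], [0.2, 0.3], [0.8, 0.8], [0.3, 1.4], [-2.2, -0.1], [-1.7, -0.4], [-3.4, -0.2], [0.8, 1.7]]
0 [[ 0.6563 -0.137   0.2168]]
0.7 [[ 0.5906 -0.1463  0.2449]]
1.4 [[ 0.5225 -0.1559  0.2236]]
knob [[ 0.5944 -0.0033  0.24  ]]
```

```bash
cat >> h.py <<'E'
def go(*targets):
    """targets: (x,y,z,yaw of tool y, world). prints tool-frame delta from the present pose, all in the same start frame"""
    from workcell import readout
    s=readout.read_state(); C=R.from_rotvec(s["tcp_rot"])
    for x,y,z,w in targets:
        yv=np.array([np.cos(w),np.sin(w),0]); zv=np.array([0,0,-1.])
        G=R.from_matrix(np.c_[np.cross(yv,zv),yv,zv])
        d=C.inv().apply(np.array([x,y,z])-s["tool_pos"]); print(d.round(4),np.degrees((C.inv()*G).as_rotvec()).round(2))
    print("t",round(s["time"],2),"tcp",s["tool_pos"].round(4),"F",s["wrist_force"].round(1),"w",round(s["width"],3),"q",s["q"].round(2))
E
python3 - <<'E'
from h import *
from workcell import read_camera
from scipy.optimize import least_squares
ct,cs=read_camera("top"),read_camera("scene")
T=[(72,-66,217,295,69),(72,-128,217,412,54),(29,33,254,107,153),(-180,63,45,139,570),(-180,-63,45,337,538),(-85,63,190,100,403),(-85,-63,190,325,368)]
S=[(72,-66,217,410,110),(72,-128,217,497,150),(29,33,254,240,38),(-180,63,45,25,440),(-180,-63,45,178,543),(-85,63,190,103,205),(-85,-63,190,262,295)]
T,S=np.array(T,float),np.array(S,float)
T[:,3:]=T[:,3:]/3.3+[260,150]; S[:,3:]=S[:,3:]/3+[245,185]
def res(h): return np.r_[proj(ct,world(h,T[:,:3]/1e3))-T[:,3:],proj(cs,world(h,S[:,:3]/1e3))-S[:,3:]]
f=least_squares(lambda h:res(h).ravel(),[0.5,-.05,0],loss="soft_l1"); print(f.x.round(4)); print(res(f.x).round(1).tolist())
h=f.x; np.save("hop.npy",h)
for q in (0,.7,1.4): print(q,world(h,[.105*np.sin(.75-q),-.105,.14+.105*np.cos(.75-q)]).round(4))
print("knob",world(h,[.029,.036,.24]).round(4))
p=world(h,[.072,-.105,.32])[0]
go((*p,h[2]))
E
```

```text
[ 0.5713 -0.0428  0.1408]
[[-1.0, -1.6], [-0.9, -2.7], [1.6, 1.4], [-0.7, 0.3], [0.9, 0.2], [-1.2, 0.1], [2.4, -0.7], [0.3, 0.0], [0.9, 0.6], [0.5, 1.2], [-2.0, -0.3], [-1.5, -0.6], [-3.2, -0.4], [0.9, 1.4]]
0 [[ 0.6569 -0.1367  0.2168]]
0.7 [[ 0.5912 -0.146   0.2449]]
1.4 [[ 0.5231 -0.1557  0.2236]]
knob [[ 0.595  -0.0031  0.24  ]]
[-0.6501 -0.5069 -0.0718] [-4.00e-02  2.00e-02  5.57e+01]
t 0.3 tcp [0.2982 0.6053 0.2478] F [-0.   0.3  0.1] w 1.001 q [ 1.08  0.26  1.6   0.    1.27 -0.04]
```

jog_arm:
  deltas: [-0.05,-0.04,-0.1,0,0,10,-0.15,-0.65,-0.507,-0.1,0,0,55.7,-0.15,-0.65,-0.507,-0.1,0,0,55.7,-0.15,-0.65,-0.507,-0.1,0,0,55.7,-0.15,-0.65,-0.507,-0.1,0,0,55.7,-0.15,-0.65,-0.507,-0.1,0,0,55.7,-0.15,-0.65,-0.507,-0.1,0,0,55.7,-0.15,-0.65,-0.507,-0.1,0,0,55.7,-0.15]

```text
time: 1.1
tool_pos: [0.4624, 0.265, 0.3161]
tcp_rot: [2.061, 2.371, 0.001]
wrist_force: [0.5, 0.2, -0.2]
width: 0.422
grip_force: 0.0
```

```bash
python3 -c "
from h import *
h=np.load('hop.npy');p=world(h,[.072,-.105,.32])[0]
go((*p,h[2]))"
```

```text
[-0.4249  0.1372 -0.0039] [ 0.04 -0.01 -0.07]
t 1.1 tcp [0.4624 0.265  0.3161] F [ 0.5  0.2 -0.2] w 0.422 q [ 0.47 -0.04  1.82 -0.    1.37  0.33]
```

jog_arm:
  deltas: [-0.425,0.137,-0.01,0,0,0,-0.15,-0.425,0.137,-0.01,0,0,0,-0.15,-0.425,0.137,-0.01,0,0,0,-0.15,-0.425,0.137,-0.01,0,0,0,-0.15,-0.425,0.137,-0.01,0,0,0,-0.15,-0.425,0.137,-0.01,0,0,0,-0.15,-0.425,0.137,-0.01,0,0,0,-0.15,-0.425,0.137,-0.01,0,0,0,-0.15]

```text
time: 1.9
tool_pos: [0.6374, -0.0948, 0.3248]
tcp_rot: [2.06, 2.372, 0.001]
wrist_force: [1.6, -0.4, 0.9]
width: 0.421
grip_force: 0.0
```

jog_arm:
  deltas: [0,0,0,0,0,0,-0.15]

```text
time: 2.0
tool_pos: [0.6385, -0.0986, 0.3239]
tcp_rot: [2.065, 2.365, -0.003]
wrist_force: [0.6, 0.7, 0.2]
width: 0.424
grip_force: 0.0
```

```bash
python3 -c "
from h import *
h=np.load('hop.npy');p=world(h,[.072,-.105,.32])[0]
go((*p,h[2]))"
```

```text
[-0.0403  0.0135  0.004 ] [-0.    0.15 -0.32]
t 2.0 tcp [ 0.6385 -0.0986  0.3239] F [0.6 0.7 0.2] w 0.424 q [-0.19  0.17  1.58 -0.    1.39 -0.33]
```

jog_arm:
  deltas: [-0.04,0.0135,0.004,0,0,-0.3,-0.15,-0.04,0.0135,0.05,0,0,-0.3,-0.15,-0.04,0.0135,0.074,0,0,-0.3,-0.15,-0.04,0.0135,0.074,0,0,-0.3,-0.15]

```text
time: 2.4
tool_pos: [0.6526, -0.1296, 0.2449]
tcp_rot: [-2.048, -2.37, 0.007]
wrist_force: [-0.7, -1.1, -0.5]
width: 0.427
grip_force: 0.0
```

```bash
python3 -c "
from h import *
from workcell import read_camera
h=np.load('hop.npy');p=world(h,[.072,-.105,.215])[0]
go((*p,h[2]))
a=read_camera('scene')['color'][150:350,270:480];b=read_camera('top')['color'][130:330,260:430]
cv2.imwrite('pics/a1.png',cv2.hconcat([cv2.resize(a,(420,400)),cv2.resize(b,(340,400))]))"
```

```text
[-0.0078  0.0039  0.0298] [-0.53 -0.23  0.28]
t 2.4 tcp [ 0.6526 -0.1296  0.2449] F [-0.7 -1.1 -0.5] w 0.427 q [-0.23  0.25  1.62  0.    1.28 -0.38]
```

View pics/a1.png

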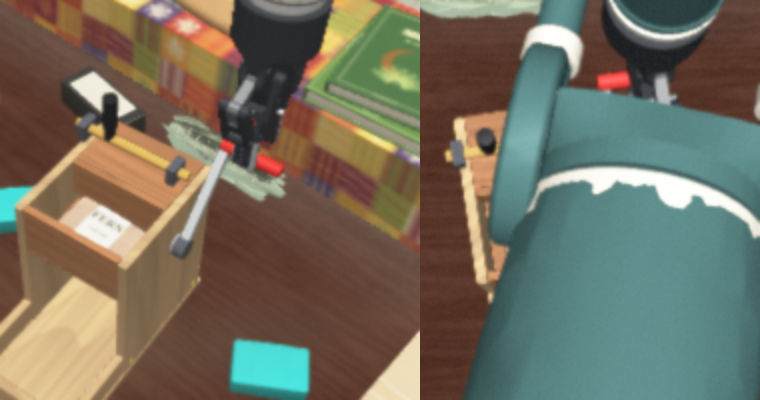

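The fingers sit above the middle of the red bar in the left half (240,150), one on each side of it. I'll read the settled pose next.

```bash
python3 -c "
from h import *
h=np.load('hop.npy');p=world(h,[.072,-.105,.215])[0]
go((*p,h[2]))"
```

```text
[-0.007   0.0008  0.0356] [-0.06 -0.03  0.33]
t 2.5 tcp [ 0.6556 -0.1299  0.2506] F [0.5 0.1 0.9] w 0.424 q [-0.23  0.25  1.62  0.    1.28 -0.38]
```

jog_arm:
  deltas: [-0.007,0,0.015,0,0,0,-0.15,-0.007,0,0.035,0,0,0,-0.15,-0.007,0,0.035,0,0,0,-0.15,-0.007,0,0.035,0,0,0,-0.15]

```text
time: 2.9
tool_pos: [0.6571, -0.1374, 0.2163]
tcp_rot: [2.053, 2.377, 0.0]
wrist_force: [0.7, -0.5, 0.1]
width: 0.423
grip_force: 0.0
```

jog_arm:
  deltas: [0,0,0,0,0,0,-0.95,0,0,0,0,0,0,-0.95,0,0,0,0,0,0,-0.95,0,0,0,0,0,0,-0.95,0,0,0,0,0,0,-0.95]
  squeeze: 20

```text
time: 3.4
tool_pos: [0.6563, -0.1377, 0.2157]
tcp_rot: [-2.053, -2.377, 0.002]
wrist_force: [-4.9, -1.1, -1.2]
width: 0.155
grip_force: 19.7
```

The grip closed to 13 mm, which matches the 14 mm bar, so I'll swing along the arc.

jog_arm:
  deltas: [0,-0.008,-0.0068,0,0,0,-0.95,0,-0.0167,-0.0127,0,0,0,-0.95,0,-0.0259,-0.0177,0,0,0,-0.95,0,-0.0356,-0.0218,0,0,0,-0.95,0,-0.0456,-0.0249,0,0,0,-0.95,0,-0.0559,-0.027,0,0,0,-0.95,0,-0.0663,-0.028,0,0,0,-0.95,0,-0.0768,-0.028,0,0,0,-0.95]

```text
time: 4.2
tool_pos: [0.5811, -0.1482, 0.2458]
tcp_rot: [2.052, 2.376, 0.004]
wrist_force: [3.6, 2.4, 4.4]
width: 0.155
grip_force: 20.1
```

jog_arm:
  deltas: [0,-0.0105,0.001,0,0,0,-0.95,0,-0.0207,0.0031,0,0,0,-0.95,0,-0.0308,0.0062,0,0,0,-0.95,0,-0.0404,0.0103,0,0,0,-0.95,0,-0.0496,0.0153,0,0,0,-0.95,0,-0.0566,0.02,0,0,0,-0.95,0,-0.0566,0.02,0,0,0,-0.95,0,-0.0566,0.02,0,0,0,-0.95]

```text
time: 5.0
tool_pos: [0.5236, -0.1567, 0.2227]
tcp_rot: [-2.052, -2.376, 0.002]
wrist_force: [0.2, 3.1, 3.2]
width: 0.154
grip_force: 20.6
```

```bash
python3 -c "
from h import *
from workcell import read_camera
h=np.load('hop.npy');p=world(h,[-.0619,-.105,.222])[0]
a=read_camera('scene')['color'][150:390,230:440]
go((*p,h[2]))
cv2.imwrite('pics/a2.png',cv2.resize(a,(525,600)))"
```

```text
[0.0011 0.0013 0.0007] [-0.17 -0.05  0.31]
t 5.05 tcp [ 0.5236 -0.1567  0.2227] F [-0.6  3.   2.3] w 0.153 q [-0.34  0.04  1.91 -0.    1.2  -0.48]
```

View pics/a2.png

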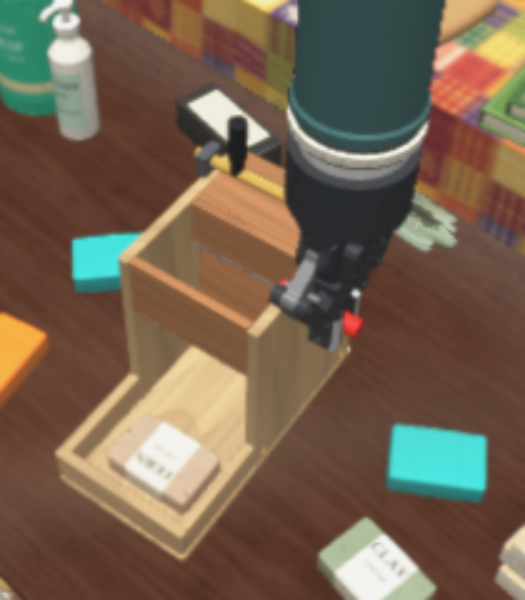

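The soap lies flat in the tray at (165,455) in this crop, and the hopper is empty. I'll swing the lever back.

jog_arm:
  deltas: [0,0.007,-0.0047,0,0,0,-0.95,0,0.0162,-0.0097,0,0,0,-0.95,0,0.0258,-0.0138,0,0,0,-0.95,0,0.0359,-0.0169,0,0,0,-0.95,0,0.0461,-0.019,0,0,0,-0.95,0,0.0566,-0.02,0,0,0,-0.95,0,0.0671,-0.02,0,0,0,-0.95,0,0.0775,-0.019,0,0,0,-0.95]

```text
time: 5.85
tool_pos: [0.6007, -0.1465, 0.2425]
tcp_rot: [-2.052, -2.376, 0.006]
wrist_force: [-4.9, -1.8, 3.4]
width: 0.156
grip_force: 21.2
```

jog_arm:
  deltas: [0,0.0103,0.0021,0,0,0,-0.95,0,0.0203,0.0052,0,0,0,-0.95,0,0.03,0.0093,0,0,0,-0.95,0,0.0392,0.0143,0,0,0,-0.95,0,0.0479,0.0202,0,0,0,-0.95,0,0.0559,0.027,0,0,0,-0.95,0,0.0575,0.0285,0,0,0,-0.95,0,0.0575,0.0285,0,0,0,-0.95]

```text
time: 6.65
tool_pos: [0.6576, -0.1378, 0.2147]
tcp_rot: [-2.052, -2.376, 0.005]
wrist_force: [-10.1, -4.4, 9.3]
width: 0.149
grip_force: 21.7
```

```bash
python3 -c "
from h import *
h=np.load('hop.npy');p=world(h,[.072,-.105,.215])[0]
go((*p,h[2]))"
```

```text
[ 0.0012 -0.0001 -0.0003] [-0.19  0.04  0.31]
t 6.65 tcp [ 0.6576 -0.1378  0.2147] F [-10.1  -4.4   9.3] w 0.149 q [-0.24  0.28  1.65 -0.    1.22 -0.39]
```

The lever is firmly against its shut stop: 14 N of reaction against about 2.5 N of hinge friction. I'll release it, lift, and move over the knob.

jog_arm:
  deltas: [0,0,0,0,0,0,-0.1,0,0,0,0,0,0,-0.1,0,0,0,0,0,0,-0.1,0,0,-0.04,0,0,0,-0.1,0,0,-0.08,0,0,0,-0.1,0,0,-0.1,0,0,0,-0.1,0,0,-0.1,0,0,0,-0.1]

```text
time: 7.35
tool_pos: [0.661, -0.1371, 0.3192]
tcp_rot: [2.048, 2.372, 0.007]
wrist_force: [-0.9, 0.8, 0.5]
width: 0.454
grip_force: 0.0
```

jog_arm:
  deltas: [0.045,-0.015,0,0,0,0,-0.1,0.09,-0.03,0,0,0,0,-0.1,0.139,-0.043,0,0,0,0,-0.1,0.139,-0.043,0,0,0,0,-0.1,0.139,-0.043,0,0,0,0,-0.1,0.139,-0.043,0,0,0,0,-0.1]

```text
time: 7.95
tool_pos: [0.5958, -0.0063, 0.3131]
tcp_rot: [-2.053, -2.377, 0.002]
wrist_force: [1.0, 0.3, 0.5]
width: 0.446
grip_force: 0.0
```

```bash
python3 -c "
from h import *
from workcell import read_camera
h=np.load('hop.npy');p=world(h,[.029,.033,.238])[0]
a=read_camera('scene')['color'][150:350,250:430]
go((*p,h[2]))
cv2.imwrite('pics/a3.png',cv2.resize(a,(540,600)))"
```

```text
[ 0.0008 -0.0004  0.0753] [-0.05  0.01  0.26]
t 8.0 tcp [ 0.5959 -0.0068  0.3133] F [ 0.2 -0.8  0.8] w 0.451 q [-0.05  0.08  1.7  -0.    1.36 -0.2 ]
```

View pics/a3.png

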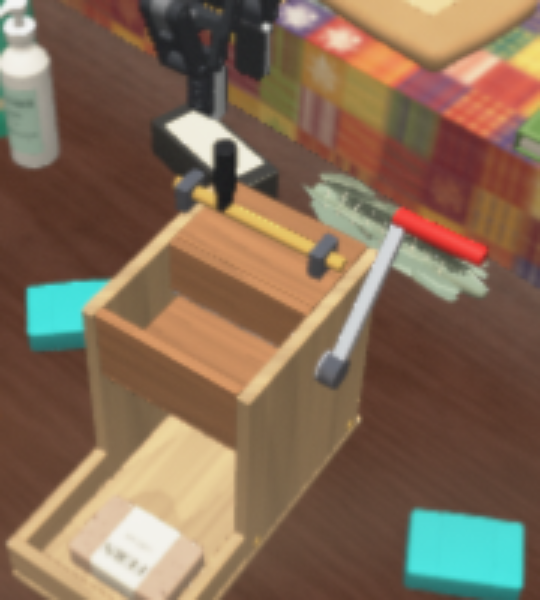

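The trap is shut and the lever is back at (395,220). The fingers stand above the knob at (225,150). I'll descend and grip it.

jog_arm:
  deltas: [0,0,0.04,0,0,0,-0.1,0,0,0.06,0,0,0,-0.1,0,0,0.075,0,0,0,-0.1,0,0,0.075,0,0,0,-0.1,0,0,0.075,0,0,0,-0.1]

```text
time: 8.5
tool_pos: [0.5962, -0.0066, 0.2394]
tcp_rot: [2.054, 2.376, 0.0]
wrist_force: [-0.1, -1.1, 0.0]
width: 0.449
grip_force: 0.0
```

jog_arm:
  deltas: [0,0,0,0,0,0,-0.95,0,0,0,0,0,0,-0.95,0,0,0,0,0,0,-0.95,0,0,0,0,0,0,-0.95,0,0,0,0,0,0,-0.95]
  squeeze: 30

```text
time: 9.0
tool_pos: [0.5965, -0.0061, 0.2411]
tcp_rot: [2.051, 2.376, 0.002]
wrist_force: [-0.4, -1.3, 6.3]
width: 0.178
grip_force: 29.8
```

jog_arm:
  deltas: [-0.008,0,0,0,0,0,-0.95,-0.016,0,0,0,0,0,-0.95,-0.024,0,0,0,0,0,-0.95,-0.03,0,0,0,0,0,-0.95,-0.033,0,0,0,0,0,-0.95,-0.033,0,0,0,0,0,-0.95]

```text
time: 9.6
tool_pos: [0.6009, -0.0386, 0.2411]
tcp_rot: [2.053, 2.376, 0.002]
wrist_force: [-2.9, 0.5, 6.8]
width: 0.176
grip_force: 29.9
```

jog_arm:
  deltas: [-0.002,0,0,0,0,0,-0.95,-0.003,0,0,0,0,0,-0.95,-0.003,0,0,0,0,0,-0.95]

```text
time: 9.9
tool_pos: [0.6013, -0.041, 0.2411]
tcp_rot: [2.053, 2.377, 0.003]
wrist_force: [-2.2, 0.9, 7.6]
width: 0.175
grip_force: 29.9
```

jog_arm:
  deltas: [-0.002,0,0,0,0,0,-0.95,-0.003,0,0,0,0,0,-0.95,-0.003,0,0,0,0,0,-0.95]

```text
time: 10.2
tool_pos: [0.6017, -0.0439, 0.2411]
tcp_rot: [2.053, 2.377, 0.003]
wrist_force: [-1.8, 1.1, 6.5]
width: 0.171
grip_force: 29.9
```

jog_arm:
  deltas: [-0.002,0,0,0,0,0,-0.95,-0.003,0,0,0,0,0,-0.95,-0.003,0,0,0,0,0,-0.95]

```text
time: 10.5
tool_pos: [0.6018, -0.0448, 0.2411]
tcp_rot: [-2.052, -2.376, -0.007]
wrist_force: [-3.3, 7.5, 7.9]
width: 0.177
grip_force: 30.0
```

jog_arm:
  deltas: [-0.001,0,0,0,0,0,-0.95,-0.002,0,0,0,0,0,-0.95,-0.002,0,0,0,0,0,-0.95]

```text
time: 10.8
tool_pos: [0.6018, -0.0449, 0.241]
tcp_rot: [-2.05, -2.374, -0.01]
wrist_force: [-5.1, 12.4, 8.7]
width: 0.178
grip_force: 30.1
```

```bash
python3 -c "
from h import *
from workcell import read_camera
h=np.load('hop.npy');p=world(h,[.029,-.004,.238])[0]
a=read_camera('scene')['color'][180:270,270:410]
go((*p,h[2]))
cv2.imwrite('pics/a4.png',cv2.resize(a,(700,450),interpolation=2))"
```

```text
[ 0.0023 -0.0009  0.0031] [ 0.08 -0.43  0.33]
t 10.85 tcp [ 0.6018 -0.0449  0.241 ] F [-4.6 12.   8.6] w 0.175 q [-0.12  0.13  1.77  0.01  1.24 -0.27]
```

View pics/a4.png

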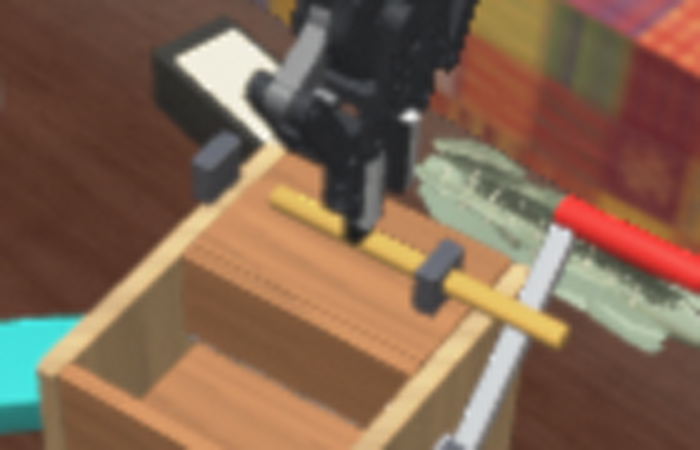

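The rod lies across the lever at (515,310), and the bolt is against its stop (12 N with no further motion). I'll release and lift clear.

jog_arm:
  deltas: [0,0,0,0,0,0,-0.1,0,0,0,0,0,0,-0.1,0,0,0,0,0,0,-0.1,0,0,-0.04,0,0,0,-0.1,0,0,-0.08,0,0,0,-0.1,0,0,-0.12,0,0,0,-0.1,0,0,-0.12,0,0,0,-0.1,0,0,-0.12,0,0,0,-0.1]

```text
time: 11.65
tool_pos: [0.6027, -0.0499, 0.3606]
tcp_rot: [2.052, 2.375, 0.003]
wrist_force: [0.6, 0.2, -0.9]
width: 0.449
grip_force: 0.0
```

```bash
python3 -c "
from h import *
from workcell import read_camera
a=read_camera('scene')['color'][180:370,245:425]
go()
cv2.imwrite('pics/a5.png',cv2.resize(a,(540,570),interpolation=2))"
```

```text
t 11.7 tcp [ 0.6019 -0.0497  0.3586] F [-0.1  0.5 -0.5] w 0.448 q [-0.12  0.08  1.61 -0.    1.44 -0.27]
```

View pics/a5.png

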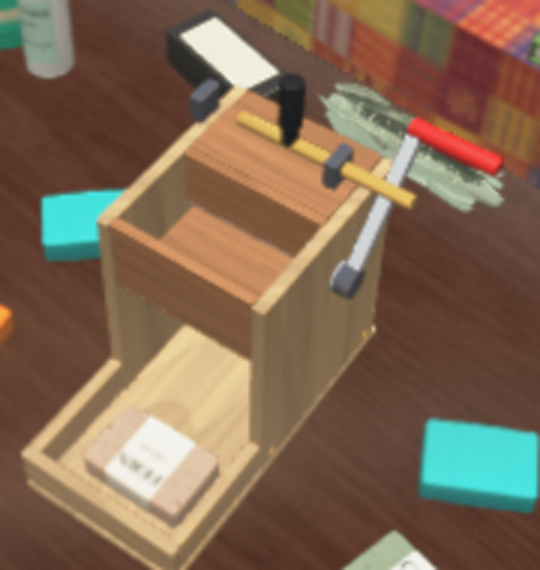

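The soap is in the tray at (150,465), the trap is shut, the bolt's rod crosses the lever at (395,195), and the gripper is clear of everything.

```bash
python3 -c "
from workcell import finish_job
print(finish_job())"
```

```text
the job is handed in; nothing more can be done
None
```

The job is handed in: the soap dropped into the tray, the lever is back against its shut stop, the bolt is fully home across it, and the arm finished clear at about 12 s.

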